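# Drop the middle flip stop and butt the work against it

## Task

Make the rail ready for the next cut: touch the middle one of the three flip stops from behind with your fingertips so that it tips forward and drops down in front of the rail, while the other two stay flipped up and the orange clamp levers are left alone. Then push the pine offcut to the left along the wooden strip by its right-hand end until its other end rests squarely against that stop, gently enough not to shift the clamped stop. Nothing is to be gripped or lifted, and everything else on the table stays where it is.

Things in the scene. Friction and masses are not known exactly. Their poses are not given: they have to be found in the camera images.
- flip_stop: aluminium rail fixed on the table, 468 mm long, 30 mm high, carrying three identical flip stops (left, middle, right). Origin: table level, mid length; x back, away from the robot (rail x = -6 to 38 mm), y along the rail to the left, z up. A pale wooden strip 11 mm high runs along its front foot; the work slides along the strip's front face, at x = -20 mm.
- middle_face (a point): on the middle stop's finger: the centre of the face that looks to the right (-y of the rail), against which the work is to rest when the finger is down (20 mm above the table then). The finger is 14 mm wide along the rail.
- offcut_pine: the pine offcut to be pushed: pale planed block, 58 (x) x 145 (y) x 38 mm (z), about 0.1 to 0.25 kg. Origin: centre of its underside; its y axis runs along the rail to the left. It starts lying along the strip, its leading (+y) end 75 to 180 mm to the right of the middle stop; on its way it passes under the raised right stop.
- pine_end (a point): centre of the pine offcut's leading (+y) end face, 19 mm above its underside
- left_finger (a joint): left stop: L-shaped steel finger, rad, hinged along the rail at left_hub. 0 = down: its foot hangs before the strip (rail x = -42 to -32 mm) to the table and stops the work. 2.3 = up, lying back by its own weight, balance point about 2.0; below 1.8 it falls forward and down by itself. Almost no force is needed: touch it high on its back and push toward the robot, about 35 to 60 mm at the tip.
- left_tip (a point): end of the left finger's foot, on its outer face (the back face when up), mid width: the highest point, 0.12 m above the table, when the finger is up; the back face slopes from there down and away from the robot to 0.08 m height, 40 mm further back
- left_lever_end (a point): grip end of the left stop's orange clamp lever, which turns about a vertical pin 26 mm to the right of its finger and starts pointing back, away from the robot; it reaches 93 mm height and 70 mm behind the rail's origin line. To be left alone.
- left_hub (a point): on the left stop's carriage: the middle of its finger's hinge pin, 52 mm above the table. The carriage (60 mm long, top 44 mm high, hinge lugs to 60 mm) is clamped on the rail and slips only under more than about 40 N.
- middle_finger (a joint): middle stop: L-shaped steel finger, rad, hinged along the rail at middle_hub. 0 = down: its foot hangs before the strip (rail x = -42 to -32 mm) to the table and stops the work. 2.3 = up, lying back by its own weight, balance point about 2.0; below 1.8 it falls forward and down by itself. Almost no force is needed: touch it high on its back and push toward the robot, about 35 to 60 mm at the tip.
- middle_tip (a point): end of the middle finger's foot, on its outer face (the back face when up), mid width: the highest point, 0.12 m above the table, when the finger is up; the back face slopes from there down and away from the robot to 0.08 m height, 40 mm further back
- middle_lever_end (a point): grip end of the middle stop's orange clamp lever, which turns about a vertical pin 26 mm to the right of its finger and starts pointing back, away from the robot; it reaches 93 mm height and 70 mm behind the rail's origin line. To be left alone.
- middle_hub (a point): on the middle stop's carriage: the middle of its finger's hinge pin, 52 mm above the table. The carriage (60 mm long, top 44 mm high, hinge lugs to 60 mm) is clamped on the rail and slips only under more than about 40 N.
- right_finger (a joint): right stop: L-shaped steel finger, rad, hinged along the rail at right_hub. 0 = down: its foot hangs before the strip (rail x = -42 to -32 mm) to the table and stops the work. 2.3 = up, lying back by its own weight, balance point about 2.0; below 1.8 it falls forward and down by itself. Almost no force is needed: touch it high on its back and push toward the robot, about 35 to 60 mm at the tip.
- right_tip (a point): end of the right finger's foot, on its outer face (the back face when up), mid width: the highest point, 0.12 m above the table, when the finger is up; the back face slopes from there down and away from the robot to 0.08 m height, 40 mm further back
- right_lever_end (a point): grip end of the right stop's orange clamp lever, which turns about a vertical pin 26 mm to the right of its finger and starts pointing back, away from the robot; it reaches 93 mm height and 70 mm behind the rail's origin line. To be left alone.
- right_hub (a point): on the right stop's carriage: the middle of its finger's hinge pin, 52 mm above the table. The carriage (60 mm long, top 44 mm high, hinge lugs to 60 mm) is clamped on the rail and slips only under more than about 40 N.
- offcut_oak: bystander: dark oak offcut 32 x 82 x 22 mm lying along the strip, left of the middle stop. Origin: centre of its underside
- offcut_rail: bystander: beech rail end with a tenon, 45 x 138 x 45 mm, behind the rail. Origin: centre of its underside
- test_piece: bystander: flat board with four holes, 70 x 110 x 19 mm, behind the rail. Origin: centre of its underside
- try_square: bystander: try square, 105 x 164 x 19 mm, at the front left of the table. Origin: centre of its underside
- carpenter_pencil: bystander: flat pencil 13 x 176 x 8 mm at the front edge of the table. Origin: centre of its underside
- dust_brush: bystander: dust brush, 49 x 200 x 20 mm, at the front edge of the table. Origin: centre of its underside
- tape_measure: bystander: tape measure, 72 x 86 x 34 mm, behind the rail. Origin: centre of its underside

How it is judged:
By the outcome, as a careful person would: the job done as asked, in the order asked, and still so for the second after the job is handed in, with the robot touching nothing.
It also fails if it takes over 53 s, if anything falls off the work surface, if the arm or the gripper's body presses on something with over 40 N, if the wrist force passes 120 N, or if a joint passes its speed limit or range.

## Robot

A 6-joint arm with a two-finger parallel gripper is mounted at the origin on a cart in front of the work surface, level with it; the furniture and walls round the work are solid. World frame = base frame: x ahead of the robot, y to its left, z up, the work surface at z = 0. Lengths are in mm, angles in rad, forces in N, time in s.
With the tool pointing down it reaches from about 350 to 975 mm from the base axis. Payload 7.1 kg.
Tool frame: the origin (TCP) lies midway between the tips of the shut fingers; the grasp point (between the pads) lies 19 mm behind it; z points along the fingers, y is the line along which they close (so a half turn about z gives the same grasp; the last joint's range is limited). The gripper opens to 88 mm and grips with 3 to 60 N. Pads are 20 mm wide; open, the fingers measure 115 mm over their backs; the gripper's body (75 mm by 178 mm) begins 61 mm behind the grasp point.
Start: joints at [-1.31, 0.423, 1.63, -0, 1.089, -0.019], TCP at [172.62, -600.672, 222.675] pointing down, gripper open.
Joint ranges: [-3, 3], [-0.9, 2.11], [0.09, 2.58], [-1.31, 4.45], [0.11, 2.69], [-2.54, 2.54]. Speed limits (rad/s): [2.39, 2.39, 3.01, 3.14, 3.14, 3.14].

## Interface

Orientations are given as a rotation vector (axis times angle).
In Python, from workcell import status, eyes, ticket gives the robot as it stands.
- The arm moves only by the shell command python3 -m jog [OPENING], which reads ROWS from standard input. ROWS is a JSON list that holds a single list of rows (three levels of brackets), with 1 to 5 rows, each of 6 numbers: dx, dy, dz in mm, then a rotation vector rx, ry, rz in rad; each row shifts and turns the commanded pose from where the row before left it, along the tool's axes as they then stand; what a row does not reach is not made up. A row lasts 1/12 s, in which the tool goes at most 41.7 mm and 0.125 rad, less where a joint would pass 70% of its speed; a pose out of reach is approached as far as the arm can. OPENING is the finger opening in mm, set as the command begins (- or left out keeps the last). The fingers move at their own pace and stop on an object; the grip force is fixed at half the most. Time passes only in rows, so rows that do not move let the fingers close. It prints the time, the measured TCP pose, the force, the opening and the grip force at its end. Input that does not fit is refused with a message, and nothing moves.
- status.get_obs(): the state, without advancing time (a new reading comes with each control period).
- eyes.get_image(name): name is "scene" or "top" or "wrist"; returns a dict with "img" (420x560x3 uint8, red, green, blue), "range_z" (420x560 float32, mm along the optical axis (not along the pixel's ray), 0 where there is no reading), "fx", "fy", "cx", "cy" (pixels), "k1" (the pictures are not rectified: a ray, as slopes to the right and down, at radius r is drawn at 1 + k1 r^2 times it, then the intrinsics apply), "R" (3x3) and "t" (3): a world point X has camera coordinates R X + t. Camera axes: x right, y down, z forward; pixel columns grow to the right and rows downward; lengths in mm; the calibration is good to about 2 mm. A picture is of the moment at which its call begins.
- ticket.close_job(): hands the job in; it is judged then, once.
The state is a dict: "t": time; "qpos": joint angles; "qvel": joint speeds; "joint_torque": joint torques, N m; "ee_pos": TCP position; "orientation": TCP orientation; "ft_force": force on the tool from outside, world axes, zero at the start; "moment": the same for the moment, N m; "width": finger opening in mm; "grasp_force": force on a finger pad.
Only numpy, scipy, OpenCV 4.12 (cv2) and the standard library are available. Lean on these libraries where they do the work, as an engineer would, in place of code of your own. Each camera call takes 0.05 s, during which the arm holds its last target. There are 200 camera calls.

## Working session

There is one attempt and no reset: what is moved stays moved. The work goes in short steps, Python scripts to look and compute and a shell command to move; the robot and the scene stay as the last step left them, time stands still between calls to the robot, and variables do not carry over. Pictures are saved under pics/ and viewed, at most 12 in all, crops included, and the job is handed in when it is done.

```bash
mkdir -p pics; ls
cat > h.py <<'E'
import numpy as np, cv2
from workcell import status, eyes
def snap(name,fn):
    d=eyes.get_image(name); cv2.imwrite(f'pics/{fn}.png',cv2.cvtColor(d['img'],cv2.COLOR_RGB2BGR))
    np.savez(f'pics/{fn}.npz',**d); return d
def load(fn): return dict(np.load(f'pics/{fn}.npz'))
def slope(d,u,v):
    K=np.array([[d['fx'],0,d['cx']],[0,d['fy'],d['cy']],[0,0,1]],float)
    p=np.array([(u-d['cx'])/d['fx'],(v-d['cy'])/d['fy']]); q=p.copy()
    for _ in range(30): q=p/(1+d['k1']*(q@q))
    return np.array([q[0],q[1],1])
def pt(d,u,v,r=1):
    w=d['range_z'][int(v)-r:int(v)+r+1,int(u)-r:int(u)+r+1]; z=np.median(w[w>0])
    return d['R'].T@(slope(d,u,v)*z-d['t'])
def plane(d,u,v,h):
    c=-d['R'].T@d['t']; r=d['R'].T@slope(d,u,v); return c+r*(h-c[2])/r[2]
def cloud(d):
    H,W=d['range_z'].shape; v,u=np.mgrid[:H,:W]
    P=np.stack([(u-d['cx'])/d['fx'],(v-d['cy'])/d['fy']],-1).astype(float);Q=P.copy()
    for _ in range(20): Q=P/(1+d['k1']*(Q**2).sum(-1,keepdims=True))
    X=np.dstack([Q,np.ones((H,W))])*d['range_z'][...,None]
    X=(X-d['t'])@d['R']; X[d['range_z']<=0]=np.nan; return X
def proj(d,X):
    c=d['R']@np.array(X,float)+d['t']; p=c[:2]/c[2]; p=p*(1+d['k1']*(p@p)); return p*[d['fx'],d['fy']]+[d['cx'],d['cy']]
E
python3 - <<'E'
from h import *
a=snap('scene','s0');b=snap('top','t0')
print(status.get_obs())
for d in(a,b): print(d['fx'],d['k1'],-d['R'].T@d['t'])
E
```

```text
pics
{'t': 0.1, 'qpos': array([-1.31000450e+00,  4.23762494e-01,  1.63058649e+00, -6.38113077e-07,
        1.08859758e+00, -1.89939886e-02]), 'qvel': array([-0.00119062, -0.00157733, -0.00173025, -0.00018621, -0.00021093,
        0.00075981]), 'joint_torque': array([-1.53720110e-03, -5.45619893e+01, -2.74323303e+01,  6.45843451e-02,
        1.87950575e-02, -2.91827337e-05]), 'ee_pos': array([ 172.49560253, -600.21570673,  221.99127454]), 'orientation': array([-3.10957133e+00, -4.37867536e-01,  2.57262625e-04]), 'ft_force': array([ 0.45236112, -0.30500881, -0.04499661]), 'moment': array([ 0.00069151,  0.00793727, -0.03206325]), 'grasp_force': 0.0, 'width': 87.95829733885725}
479.14452214636947 -0.08838600788330613 [1165.20262745 -409.69499158  912.62011534]
415.294058784401 -0.07332919428300437 [ 307.67085503  145.80662989 1169.80614552]
```

```bash
sleep 1; ls pics
```

```text
s0.npz
s0.png
t0.npz
t0.png
```

View pics/t0.png

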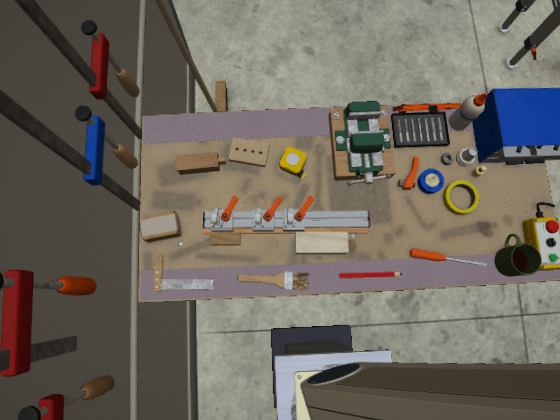

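View pics/s0.png

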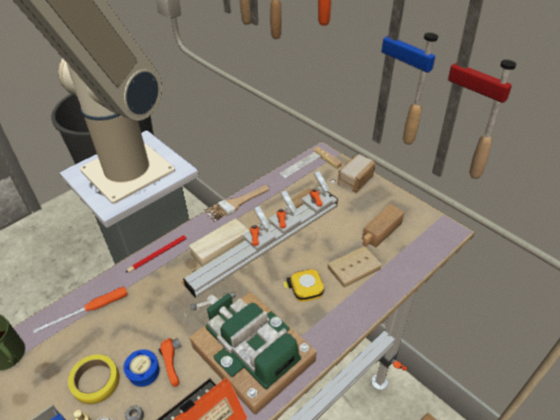

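The top view shows the rail at row 220 (cols 203–369), the stops at cols ~213, 262 and 292, and the pine at (322,243). The scene view shows the fingers at (325,183), (290,200) and (262,218). I'll enlarge both.

Run:
```python
from h import *
a=load('s0');b=load('t0')
A=cv2.imread('pics/s0.png')[160:300,180:350];B=cv2.imread('pics/t0.png')[185:265,195:375]
cv2.imwrite('pics/s0c.png',cv2.resize(A,None,fx=4.2,fy=4.2,interpolation=2))
cv2.imwrite('pics/t0c.png',cv2.resize(B,None,fx=4.4,fy=4.4,interpolation=2))
X=cloud(b)
# rail ends, top surface z~30
for v in (214,217,220): 
    print(v,[(u,X[v,u].round().tolist()) for u in (205,240,320,340,360,366)])
print('pine');
for u,v in((300,236),(300,248),(322,243),(344,236),(344,248)): print(u,v,X[v,u].round(1))
```

```text
214 [(205, [547.0, 336.0, 27.0]), (240, [541.0, 237.0, 31.0]), (320, [532.0, 13.0, 25.0]), (340, [529.0, -43.0, 27.0]), (360, [527.0, -100.0, 26.0]), (366, [525.0, -116.0, 28.0])]
217 [(205, [537.0, 335.0, 33.0]), (240, [534.0, 238.0, 27.0]), (320, [522.0, 14.0, 30.0]), (340, [519.0, -42.0, 33.0]), (360, [518.0, -99.0, 28.0]), (366, [516.0, -115.0, 31.0])]
220 [(205, [531.0, 338.0, 18.0]), (240, [526.0, 239.0, 20.0]), (320, [517.0, 13.0, 15.0]), (340, [514.0, -44.0, 16.0]), (360, [511.0, -100.0, 18.0]), (366, [510.0, -117.0, 17.0])]
pine
300 236 [470.5  73.5  37. ]
300 248 [437.1  75.5  39.5]
322 243 [448.5  14.1  35.8]
344 236 [464.6 -47.5  38.7]
344 248 [431.1 -44.4  41.9]
```

View pics/t0c.png

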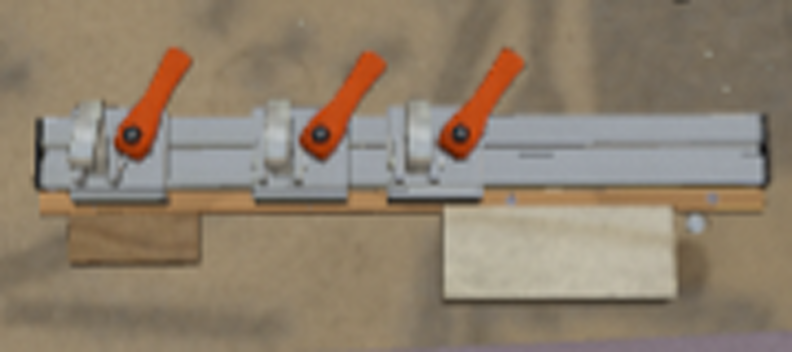

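View pics/s0c.png

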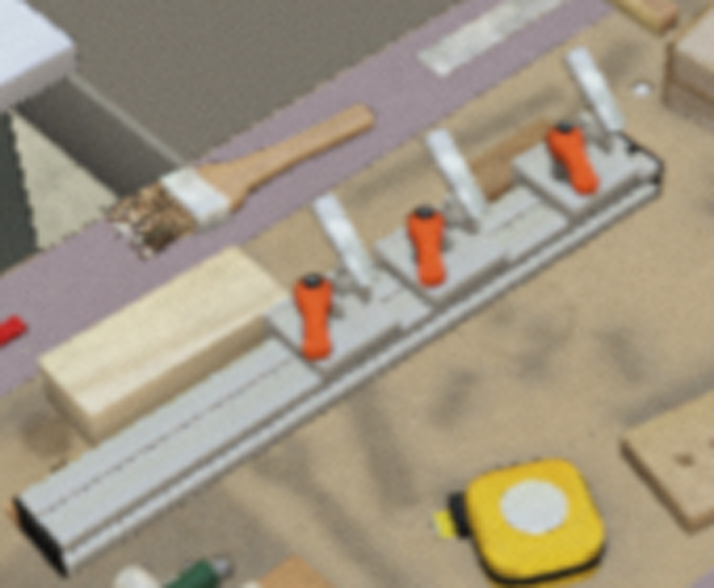

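The crops give pixel positions in the top crop (4.4x, offset 195,185). The middle finger spans cols 264–292 and the rail top has corners (42,119)/(42,188)/(766,113)/(766,186). The pine top spans (443,207)–(676,299). In the scene crop the middle tip is at about (440,134). A small grey dot sits beside the pine at (696,222).

Run:
```python
from h import *
a=load('s0');b=load('t0')
T=lambda u,v:((u+.5)/4.4-.5+195,(v+.5)/4.4-.5+185)
S=lambda u,v:((u+.5)/4.2-.5+180,(v+.5)/4.2-.5+160)
print('rail z30',[plane(b,*T(*p),30).round(1)[:2] for p in((42,119),(42,188),(766,113),(766,186))])
X=cloud(b)[200:250,195:375].reshape(-1,3)
c=X[(X[:,2]>24)&(X[:,2]<36)&(X[:,0]>500)]
A=cloud(a)[160:300,180:350].reshape(-1,3)
# strip front/pine corners at 38
P=[plane(b,*T(*p),38) for p in((443,207),(676,207),(676,299),(443,299))]
print('pine T',[p.round(1)[:2] for p in P])
Q=[plane(a,*S(*p),38) for p in((236,248),(285,297),(95,406),(42,362))]
print('pine S FL? ',[p.round(1)[:2] for p in Q])
r=np.array([plane(b,*T(*p),30)[:2] for p in((42,119),(42,188),(766,113),(766,186))])
y=(r[0]+r[1]-r[2]-r[3]); print('len',np.linalg.norm(y)/2); y/=np.linalg.norm(y); x=np.array([y[1],-y[0]])
o=r.mean(0); print('mid',o,'ang',np.arctan2(-y[0],y[1]))
# triangulate tips: scene px tip mid, top px cols
def tri(us,ut):
    M=[];q=[]
    for d,p in((a,us),(b,ut)):
        c=-d['R'].T@d['t'];r_=d['R'].T@slope(d,*p);r_/=np.linalg.norm(r_);N=np.eye(3)-np.outer(r_,r_);M.append(N);q.append(N@c)
    return np.linalg.lstsq(np.vstack(M),np.hstack(q),rcond=None)[0]
for nm,us in(('L',(583,52)),('M',(439,134)),('R',(325,202))): print(nm,[plane(a,*S(*us),120).round(1)[:2]])
for nm,p in (('L',(580,52)),('M',(439,134)),('R',(325,202))):
    u,v=S(*p); print(nm,'depth',pt(a,u,v+1).round(1))
for nm,cx in(('L',87),('M',278),('R',418)): print(nm,'top z100 ',plane(b,*T(cx,140),100).round(1)[:2])
# lever ends top z~88
for nm,p in(('L',(180,58)),('M',(375,62)),('R',(514,60))): print('lever',nm,plane(b,*T(*p),88).round(1)[:2])
print('dot',plane(b,*T(696,222),0).round(1),pt(b,*T(696,222),0).round(1),pt(b,*T(720,240),0).round(1))
# tall points
for d,nm in((a,'s'),(b,'t')):
    C=cloud(d).reshape(-1,3);k=C[(C[:,2]>98)&(C[:,2]<128)&(C[:,0]>440)&(C[:,0]<600)&(C[:,1]>60)&(C[:,1]<360)]
    L=(k[:,:2]-o)@np.c_[x,y]
    for lo in range(-60,260,20):
        m=(L[:,1]>=lo)&(L[:,1]<lo+20)
        if m.sum(): print(nm,'railxy',lo,m.sum(),L[m].mean(0).round(1),k[m].mean(0).round(1))
```

```text
rail z30 [array([552.8, 337.9]), array([508.2, 338.5]), array([ 535.2, -124.4]), array([ 488. , -120.1])]
pine T [array([483.1,  85.8]), array([476.2, -60.3]), array([418.5, -55.7]), array([425.4,  89. ])]
pine S FL?  [array([426.7,  88.4]), array([480. ,  83.4]), array([470.6, -51.5]), array([421.3, -54.1])]
len 460.88503227108276
mid [521.06237188 107.94992476] ang -0.040950544618665555
L [array([511.1, 304.8])]
M [array([505. , 188.8])]
R [array([502.3, 102.1])]
L depth [512.6 300.6 120. ]
M depth [506.1 187.7 118.1]
R depth [503.1 101.2 117.8]
L top z100  [523.7 299.3]
M top z100  [518.4 185.2]
R top z100  [514.5 101.8]
lever L [574.4 243.4]
lever M [566.3 124.8]
lever R [563.7  40.2]
dot [471.4 -79.5   0. ] [471.2 -79.2   1.4] [459.  -94.2  -0.7]
s railxy -20 89 [-7.9 -7.6] [512.9 100.7 110.5]
s railxy 0 6 [-4.7  1. ] [516.4 109.1 106.3]
s railxy 60 57 [-8.9 75. ] [515.3 183.2 109.6]
s railxy 80 34 [-5.9 82.6] [518.5 190.8 108.9]
s railxy 180 84 [ -9.6 189.5] [519.3 297.7 110. ]
t railxy -20 51 [-10.9  -7. ] [509.9 101.4 111. ]
t railxy 60 39 [-10.9  74.7] [513.2 183.  110.8]
t railxy 80 19 [-11.4  82.4] [513.  190.8 111.3]
t railxy 180 57 [-12.5 191.3] [516.4 299.6 111.8]
```

```bash
cat > go.py <<'E'
import sys,numpy as np
from workcell import status
from scipy.spatial.transform import Rotation as R
o=status.get_obs();r=R.from_rotvec(o['orientation']);t=np.array([float(a) for a in sys.argv[1:4]])
print('t',o['t'],'pos',o['ee_pos'].round(1),'F',o['ft_force'].round(1),'tool delta',r.inv().apply(t-o['ee_pos']).round(1))
y=np.array([.042,.9991,0]);D=np.c_[y,[.9991,-.042,0],[0,0,-1]]
print('rot delta',(r.inv()*R.from_matrix(D)).as_rotvec().round(3))
E
echo '[[[0, 0, 0, 0, 0, -0.125], [0, 0, 0, 0, 0, -0.125], [0, 0, 0, 0, 0, -0.125], [0, 0, 0, 0, 0, -0.125], [0, 0, 0, 0, 0, -0.125]]]' | python3 -m jog 0
echo '[[[0, 0, 0, 0, 0, -0.125], [0, 0, 0, 0, 0, -0.125], [0, 0, 0, 0, 0, -0.125], [0, 0, 0, 0, 0, -0.125], [0, 0, 0, 0, 0, -0.125]]]' | python3 -m jog
python3 go.py 575 183.5 220
```

```text
t: 0.52
ee_pos: [172.5, -600.3, 222.2]
orientation: [-2.82, -1.382, -0.0]
ft_force: [-0.5, -0.9, -0.5]
width: 57.8
grasp_force: 0.0
t: 0.93
ee_pos: [172.5, -600.3, 222.2]
orientation: [-2.259, -2.182, -0.001]
ft_force: [-0.0, -0.3, -0.2]
width: 25.0
grasp_force: 0.0
t 0.9333 pos [ 172.5 -600.3  222.2] F [-0.  -0.3 -0.2] tool delta [797.4 374.9   2.8]
rot delta [-0.    -0.001  0.007]
```

```bash
echo '[[[36, 17, 0, 0, 0, 0], [36, 17, 0, 0, 0, 0], [36, 17, 0, 0, 0, 0], [36, 17, 0, 0, 0, 0], [36, 17, 0, 0, 0, 0]]]' | python3 -m jog 0 >/dev/null
echo '[[[36, 17, 0, 0, 0, 0], [36, 17, 0, 0, 0, 0], [36, 17, 0, 0, 0, 0], [36, 17, 0, 0, 0, 0], [36, 17, 0, 0, 0, 0]]]' | python3 -m jog >/dev/null
echo '[[[36, 17, 0, 0, 0, 0], [36, 17, 0, 0, 0, 0], [36, 17, 0, 0, 0, 0], [36, 17, 0, 0, 0, 0], [36, 17, 0, 0, 0, 0]]]' | python3 -m jog >/dev/null
echo '[[[36, 17, 0, 0, 0, 0], [36, 17, 0, 0, 0, 0], [36, 17, 0, 0, 0, 0], [36, 17, 0, 0, 0, 0], [36, 17, 0, 0, 0, 0]]]' | python3 -m jog 
python3 go.py 575 183.5 200
```

```text
t: 2.6
ee_pos: [542.1, 106.9, 222.4]
orientation: [-2.266, -2.176, 0.001]
ft_force: [0.8, 0.0, -0.5]
width: 0.6
grasp_force: 0.0
t 2.6 pos [542.1 106.9 222.4] F [ 0.8  0.  -0.5] tool delta [77.9 29.7 22.4]
rot delta [-0.     0.     0.001]
```

Now behind the middle finger, then look through the wrist camera before going down.

```bash
echo '[[[30, 15, 5, 0, 0, 0], [30, 12, 9, 0, 0, 0], [18, 3, 8, 0, 0, 0], [0, 0, 0, 0, 0, 0]]]' | python3 -m jog 
python3 go.py 572 183.7 90
python3 - <<'E'
from h import *
d=snap('wrist','w1'); print(-d['R'].T@d['t'], proj(d,[506,187.5,120]),proj(d,[546,185.5,80]))
C=cloud(d).reshape(-1,3); y=np.array([.042,.999]);x=np.array([.999,-.042])
k=C[(C[:,2]>75)&(C[:,2]<128)&(C[:,0]>480)&(C[:,0]<600)&(C[:,1]>100)&(C[:,1]<260)]
for lo in range(100,260,10):
    m=(k[:,1]>=lo)&(k[:,1]<lo+10)
    if m.sum(): print(lo,m.sum(),k[m].min(0).round(),k[m].max(0).round())
E
```

```text
t: 2.93
ee_pos: [574.8, 184.5, 198.6]
orientation: [-2.262, -2.178, 0.002]
ft_force: [-1.1, 0.3, -0.9]
width: 0.4
grasp_force: 0.0
t 2.9333 pos [574.8 184.5 198.6] F [-1.1  0.3 -0.9] tool delta [ -0.9  -2.5 108.6]
rot delta [-0.002  0.     0.004]
[577.91434846 260.2154646  361.08431732] [200.37119685 217.02823107] [253.07748625 205.05181677]
100 62 [521. 106.  75.] [541. 109.  83.]
120 1 [551. 130.  88.] [551. 130.  88.]
130 78 [539. 131.  85.] [555. 140.  92.]
140 242 [523. 140.  79.] [556. 150.  91.]
150 307 [510. 150.  76.] [548. 160.  89.]
160 285 [510. 160.  75.] [539. 170.  89.]
170 57 [515. 170.  75.] [545. 180. 108.]
180 605 [499. 180.  83.] [546. 190. 122.]
190 438 [500. 190.  75.] [546. 195. 122.]
230 19 [566. 238.  87.] [575. 240.  93.]
240 260 [553. 240.  86.] [581. 250.  95.]
250 380 [534. 250.  80.] [578. 260.  94.]
```

View pics/w1.png

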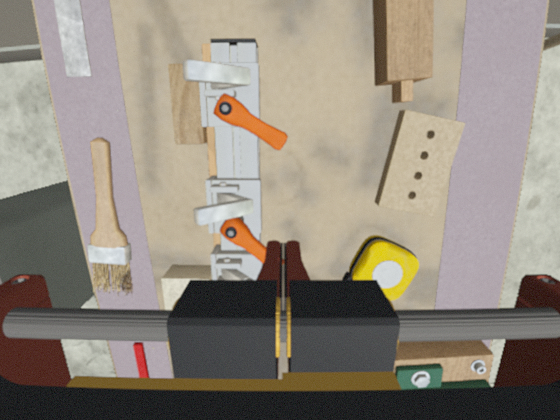

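The picture shows the middle finger at (195–250, 208), with its lever at (230–270, 240) and the shut gripper fingers behind it at (285,260). The heights match the text (tip about 121 mm, corner about 82 mm), so I'm descending.

```bash
echo '[[[1, 0, 36, 0, 0, 0], [1, 0, 36, 0, 0, 0], [0, 0, 34, 0, 0, 0], [0, 0, 0, 0, 0, 0]]]' | python3 -m jog 
echo '[[[0, -6, 0, 0, 0, 0], [0, -8, 0, 0, 0, 0], [0, -8, 0, 0, 0, 0], [0, -8, 0, 0, 0, 0], [0, 0, 0, 0, 0, 0]]]' | python3 -m jog
python3 - <<'E'
from h import *
d=snap('scene','s1')
C=cloud(d).reshape(-1,3)
k=C[(C[:,2]>92)&(C[:,2]<128)&(C[:,0]>450)&(C[:,0]<530)&(C[:,1]>165)&(C[:,1]<205)]
print(len(k),k.min(0).round(),k.max(0).round())
E
```

```text
t: 3.32
ee_pos: [570.4, 180.9, 89.1]
orientation: [-2.264, -2.171, 0.015]
ft_force: [-2.7, -0.4, 0.3]
width: 0.4
grasp_force: 0.0
t: 3.73
ee_pos: [543.8, 184.8, 96.3]
orientation: [2.266, 2.176, 0.001]
ft_force: [-0.2, -0.1, -1.4]
width: 0.4
grasp_force: 0.0
64 [501. 179.  93.] [528. 195. 122.]
```

```bash
echo '[[[1, -6, 3, 0, 0, 0], [0, -6, 3, 0, 0, 0], [0, -6, 0, 0, 0, 0], [0, 0, 0, 0, 0, 0]]]' | python3 -m jog
python3 - <<'E'
from h import *
d=snap('scene','s2')
C=cloud(d).reshape(-1,3)
k=C[(C[:,2]>92)&(C[:,2]<128)&(C[:,0]>430)&(C[:,0]<515)&(C[:,1]>165)&(C[:,1]<205)]
print(len(k),k.min(0).round(),k.max(0).round())
E
echo '[[[0, -6, 0, 0, 0, 0], [0, -6, 0, 0, 0, 0], [0, 0, 0, 0, 0, 0]]]' | python3 -m jog
python3 - <<'E'
from h import *
d=snap('scene','s3')
C=cloud(d).reshape(-1,3)
k=C[(C[:,2]>70)&(C[:,2]<128)&(C[:,0]>430)&(C[:,0]<508)&(C[:,1]>165)&(C[:,1]<205)]
print(len(k),k.min(0).round(),k.max(0).round())
cv2.imwrite('pics/s3c.png',cv2.resize(cv2.imread('pics/s3.png')[150:300,190:350],None,fx=3.7,fy=3.7,interpolation=2))
E
```

```text
t: 4.12
ee_pos: [536.9, 187.2, 95.2]
orientation: [2.255, 2.169, 0.027]
ft_force: [12.4, -11.7, 31.3]
width: 0.5
grasp_force: 16.6
55 [492. 179.  99.] [515. 195. 123.]
t: 4.42
ee_pos: [526.5, 187.9, 97.6]
orientation: [2.254, 2.168, 0.032]
ft_force: [9.1, -14.0, 54.9]
width: 0.9
grasp_force: 26.8
59 [481. 181.  97.] [508. 198. 118.]
```

View pics/s3c.png

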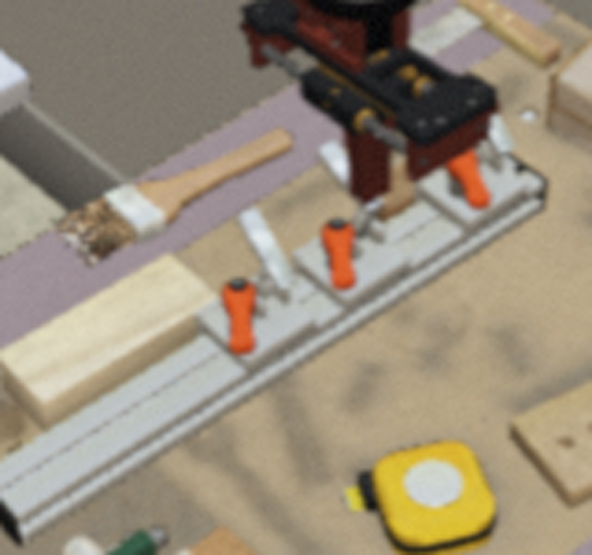

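The tips are pressing down on the finger (Fz 55 N), which is leaning at about 1.9 rad. I'll ease up first, then pull on it higher.

```bash
echo '[[[0, 0, -4, 0, 0, 0], [0, 0, -4, 0, 0, 0], [0, 0, 0, 0, 0, 0]]]' | python3 -m jog; python3 go.py 512 188 104
python3 - <<'E'
from h import *
d=snap('scene','s4')
C=cloud(d).reshape(-1,3)
k=C[(C[:,2]>70)&(C[:,2]<128)&(C[:,0]>430)&(C[:,0]<508)&(C[:,1]>165)&(C[:,1]<205)]
print(len(k),k.min(0).round(),k.max(0).round())
E
```

```text
t: 4.72
ee_pos: [517.0, 187.4, 99.0]
orientation: [2.266, 2.174, 0.007]
ft_force: [-0.1, -0.1, 22.7]
width: 0.4
grasp_force: 11.3
t 4.7167 pos [517.  187.4  99. ] F [-0.1 -0.1 22.7] tool delta [ 0.4 -5.  -5. ]
rot delta [ 0.004 -0.002  0.001]
63 [471. 179.  92.] [507. 196. 113.]
```

```bash
echo '[[[0, -3, -4, 0, 0, 0], [0, -4, -3, 0, 0, 0], [0, -4, 0, 0, 0, 0], [0, 0, 0, 0, 0, 0]]]' | python3 -m jog
python3 - <<'E'
from h import *
d=snap('scene','s5')
C=cloud(d).reshape(-1,3)
k=C[(C[:,2]>15)&(C[:,2]<128)&(C[:,0]>430)&(C[:,0]<500)&(C[:,1]>165)&(C[:,1]<205)]
print(len(k),k.min(0).round(),k.max(0).round())
E
```

```text
t: 5.1
ee_pos: [502.7, 187.3, 103.1]
orientation: [-2.265, -2.175, 0.002]
ft_force: [0.4, 0.0, 0.4]
width: 0.4
grasp_force: 0.0
80 [452. 166.  43.] [500. 196. 126.]
```

```bash
echo '[[[0, 0, -30, 0, 0, 0], [0, 0, -35, 0, 0, 0], [0, 0, -35, 0, 0, 0], [-40, 0, 0, 0, 0, 0], [-40, 0, 0, 0, 0, 0]]]' | python3 -m jog 20
echo '[[[-40, 0, 0, 0, 0, 0], [-40, 0, 0, 0, 0, 0], [-40, -10, 0, 0, 0, 0], [-40, -10, 0, 0, 0, 0], [0, 0, 0, 0, 0, 0]]]' | python3 -m jog
python3 - <<'E'
from h import *
d=snap('scene','s6');b=snap('top','t6')
A=cv2.imread('pics/s6.png')[150:270,220:350];B=cv2.imread('pics/t6.png')[190:260,195:345]
cv2.imwrite('pics/c6.png',np.vstack([cv2.resize(A,(520,480))[:310],cv2.resize(B,(520,243))]))
for q,n in((d,'s'),(b,'t')):
    C=cloud(q).reshape(-1,3)
    for nm,y0 in(('L',299),('M',187),('R',102)):
        k=C[(C[:,2]>8)&(C[:,2]<128)&(C[:,0]>455)&(C[:,0]<560)&(abs(C[:,1]-y0)<8)]
        print(n,nm,len(k),k.min(0).round(),k.max(0).round())
E
python3 go.py 446 -85 120
```

```text
t: 5.57
ee_pos: [502.4, 108.3, 205.7]
orientation: [2.26, 2.178, 0.007]
ft_force: [1.3, -0.8, -0.0]
width: 19.7
grasp_force: 0.0
t: 5.98
ee_pos: [472.1, -56.6, 203.1]
orientation: [-2.271, -2.17, 0.004]
ft_force: [0.6, -0.1, -0.6]
width: 20.3
grasp_force: 0.0
s L 244 [461. 291.   8.] [554. 307. 125.]
s M 199 [465. 179.   8.] [552. 195.  66.]
s R 284 [490.  94.   8.] [548. 110. 123.]
t L 246 [459. 291.   8.] [553. 307. 122.]
t M 182 [466. 179.  10.] [548. 195.  62.]
t R 153 [485.  94.   8.] [547. 110. 120.]
t 6.0833 pos [473.9 -52.8 203.3] F [0.5 0.3 0.2] tool delta [-33.4 -26.4  83.3]
rot delta [-0.001 -0.    -0.003]
```

View pics/c6.png

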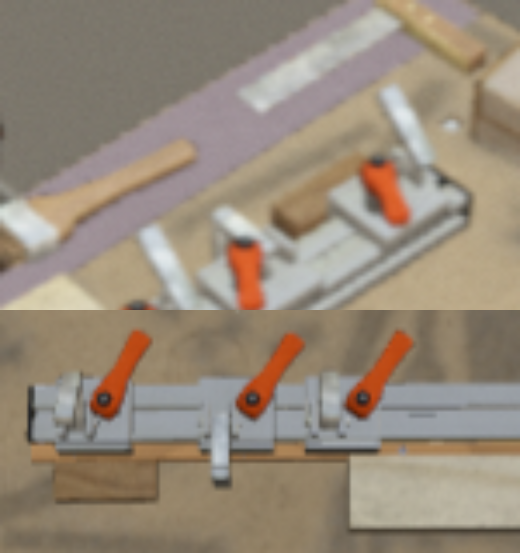

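The middle finger is down in front of the strip (lower panel, (220,465)), and the left and right ones are still up. Next, the pine's right-hand end.

```bash
echo '[[[-33, -24, 0, 0, 0, 0], [-2, -2, 36, 0, 0, 0], [0, 0, 30, 0, 0, 0], [0, 0, 0, 0, 0, 0]]]' | python3 -m jog
python3 - <<'E'
from h import *
b=snap('wrist','w7')
B=cv2.imread('pics/w7.png'); print(proj(b,[447,-58,38]))
for y in range(-76,-44,4): print(y,[pt(b,*proj(b,[x,y,38])).round(1).tolist() for x in (430,465)])
E
python3 go.py 446 -85 27
```

```text
t: 6.42
ee_pos: [443.9, -83.8, 133.7]
orientation: [-2.261, -2.172, 0.007]
ft_force: [-0.7, 0.2, -0.1]
width: 19.9
grasp_force: 0.0
[286.12330054 182.91816947]
-76 [[427.4, -85.6, 1.3], [467.5, -86.1, -0.5]]
-72 [[427.4, -81.3, 0.3], [467.6, -81.8, -1.8]]
-68 [[427.3, -76.7, 0.1], [467.6, -77.3, -2.4]]
-64 [[427.3, -72.2, 0.1], [467.5, -72.1, 0.3]]
-60 [[427.3, -67.5, 0.2], [467.4, -67.5, 0.6]]
-56 [[430.0, -56.1, 37.6], [465.0, -56.0, 38.1]]
-52 [[430.0, -51.9, 38.6], [465.0, -51.9, 38.3]]
-48 [[430.1, -47.9, 38.7], [465.0, -47.9, 38.5]]
t 6.4667 pos [445.3 -84.  135.7] F [0.  0.8 0.7] tool delta [ -1.1   1.3 108.7]
rot delta [-0.006 -0.001  0.002]
```

View pics/w7.png

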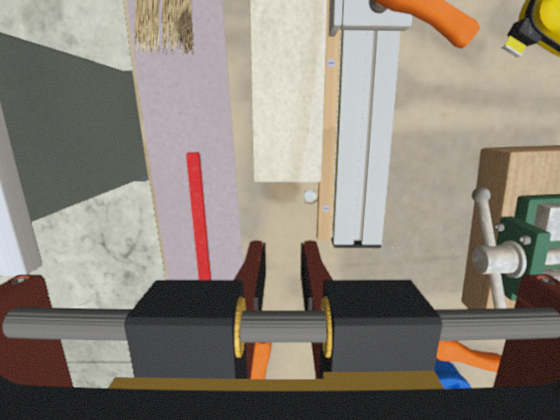

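The wrist view shows the pine's end at row 182 (cols 253–322), with the open fingers centred behind it. The flat screw at (310,197) is about 1 mm high. Going down and pushing.

```bash
echo '[[[0, 1, 38, 0, 0, 0], [0, 0, 38, 0, 0, 0], [0, 0, 30, 0, 0, 0], [0, 0, 2, 0, 0, 0], [0, 0, 0, 0, 0, 0]]]' | python3 -m jog
echo '[[[5, 0, 0, 0, 0, 0], [5, 0, 0, 0, 0, 0], [3, 0, 0, 0, 0, 0], [0, 0, 0, 0, 0, 0]]]' | python3 -m jog
python3 go.py 451 20 27
```

```text
t: 6.88
ee_pos: [448.2, -84.6, 29.6]
orientation: [-2.263, -2.176, 0.002]
ft_force: [0.6, 0.6, -0.3]
width: 19.8
grasp_force: 0.0
t: 7.22
ee_pos: [449.6, -71.9, 31.3]
orientation: [2.264, 2.175, 0.003]
ft_force: [-0.8, 1.0, 0.2]
width: 20.2
grasp_force: 0.0
t 7.2167 pos [449.6 -71.9  31.3] F [-0.8  1.   0.2] tool delta [91.9 -2.3  4.2]
rot delta [0.003 0.    0.002]
```

```bash
echo '[[[2, 0, 3, 0, 0, 0], [2, 0, 1, 0, 0, 0], [3, 0, 0, 0, 0, 0], [4, 0, 0, 0, 0, 0], [4, 0, 0, 0, 0, 0]]]' | python3 -m jog
echo '[[[4, 0, 0, 0, 0, 0], [4, 0, 0, 0, 0, 0], [4, 0, 0, 0, 0, 0], [4, 0, 0, 0, 0, 0], [4, 0, 0, 0, 0, 0]]]' | python3 -m jog
echo '[[[4, 0, 0, 0, 0, 0], [4, 0, 0, 0, 0, 0], [4, 0, 0, 0, 0, 0], [4, 0, 0, 0, 0, 0], [4, 0, 0, 0, 0, 0]]]' | python3 -m jog
echo '[[[4, 0, 0, 0, 0, 0], [4, 0, 0, 0, 0, 0], [3, 0, 0, 0, 0, 0], [0, 0, 0, 0, 0, 0], [0, 0, 0, 0, 0, 0]]]' | python3 -m jog
python3 go.py 451 24 27
python3 - <<'E'
from h import *
b=snap('top','t8')
C=cloud(b).reshape(-1,3)
k=C[(C[:,2]>33)&(C[:,2]<44)&(C[:,0]<482)&(C[:,0]>412)&(C[:,1]<175)&(C[:,1]>-20)]
print(k.min(0).round(1),k.max(0).round(1))
B=cv2.imread('pics/t8.png')[205:265,230:350]
cv2.imwrite('pics/c8.png',cv2.resize(B,None,fx=6,fy=6,interpolation=2))
E
```

```text
t: 7.63
ee_pos: [449.3, -57.5, 25.8]
orientation: [2.267, 2.175, 0.0]
ft_force: [0.2, -2.1, 3.0]
width: 20.3
grasp_force: 1.6
t: 8.05
ee_pos: [449.9, -37.1, 25.7]
orientation: [-2.266, -2.176, 0.0]
ft_force: [-0.5, -3.6, 3.6]
width: 20.0
grasp_force: 1.8
t: 8.47
ee_pos: [450.7, -17.2, 25.7]
orientation: [-2.266, -2.175, 0.0]
ft_force: [-0.4, -3.0, 2.5]
width: 19.7
grasp_force: 1.8
t: 8.88
ee_pos: [450.9, -6.2, 25.5]
orientation: [-2.266, -2.175, 0.0]
ft_force: [-0.7, 0.3, -0.0]
width: 19.9
grasp_force: 0.0
t 8.8833 pos [450.9  -6.2  25.5] F [-0.7  0.3 -0. ] tool delta [30.1 -1.1 -1.5]
rot delta [-0.001 -0.     0.001]
[426.8  23.2  33. ] [481.8 149.9  43.7]
```

View pics/c8.png

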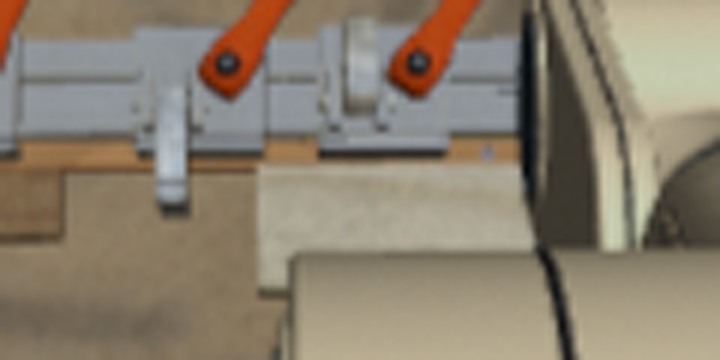

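The pine follows squarely along the strip: its leading end is at crop col 258 and the stop's face at col 187, a gap of about 31 mm.

```bash
echo '[[[2, 0, 0, 0, 0, 0], [4, 0, 0, 0, 0, 0], [4, 0, 0, 0, 0, 0], [4, 0, 0, 0, 0, 0], [4, 0, 0, 0, 0, 0]]]' | python3 -m jog
echo '[[[3, 0, 0, 0, 0, 0], [2, 0, 0, 0, 0, 0], [1, 0, 0, 0, 0, 0], [0, 0, 0, 0, 0, 0]]]' | python3 -m jog
echo '[[[1, 0, 0, 0, 0, 0], [1, 0, 0, 0, 0, 0], [1, 0, 0, 0, 0, 0]]]' | python3 -m jog
python3 go.py 451 24 27
```

```text
t: 9.35
ee_pos: [451.9, 11.8, 25.6]
orientation: [-2.266, -2.175, 0.0]
ft_force: [0.6, -0.5, -0.9]
width: 20.1
grasp_force: 0.5
t: 9.68
ee_pos: [452.2, 17.7, 25.7]
orientation: [-2.266, -2.176, -0.0]
ft_force: [0.5, -0.0, 1.0]
width: 19.9
grasp_force: 0.0
t: 9.93
ee_pos: [452.3, 20.3, 25.7]
orientation: [2.267, 2.175, -0.0]
ft_force: [-1.2, -1.5, 0.4]
width: 20.1
grasp_force: 0.8
t 9.9333 pos [452.3  20.3  25.7] F [-1.2 -1.5  0.4] tool delta [ 3.6 -1.5 -1.3]
rot delta [0.    0.    0.001]
```

```bash
echo '[[[1, 0, 0, 0, 0, 0], [1, 0, 0, 0, 0, 0]]]' | python3 -m jog | egrep 'ee|ft'
echo '[[[1, 0, 0, 0, 0, 0]]]' | python3 -m jog| egrep 'ee|ft'
```

```text
ee_pos: [452.4, 22.4, 25.7]
ft_force: [-0.5, -1.8, 0.1]
ee_pos: [452.5, 23.4, 25.7]
ft_force: [-0.2, -2.4, 0.9]
```

```bash
echo '[[[0.7, 0, 0, 0, 0, 0]]]' | python3 -m jog | egrep 'ee|ft'
echo '[[[0.7, 0, 0, 0, 0, 0]]]' | python3 -m jog| egrep 'ee|ft'
python3 - <<'E'
from h import *
b=snap('top','t9')
B=cv2.imread('pics/t9.png')[205:265,230:350]
cv2.imwrite('pics/c9.png',cv2.resize(B,None,fx=6,fy=6,interpolation=2))
E
```

```text
ee_pos: [452.5, 24.2, 25.7]
ft_force: [0.1, -2.9, 1.1]
ee_pos: [452.5, 24.8, 25.7]
ft_force: [0.2, -2.5, 1.4]
```

View pics/c9.png

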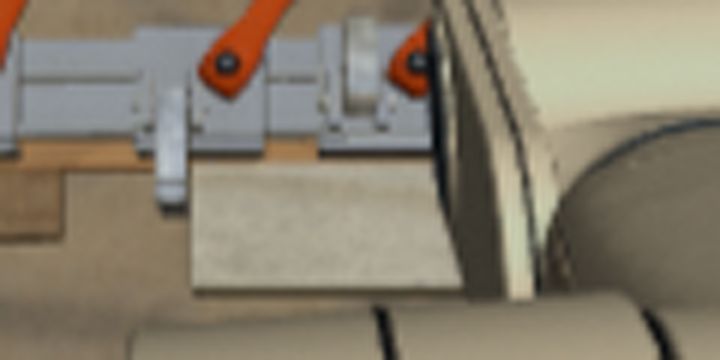

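The remaining gap is about 2 mm (cols 187 to 191), so I'm creeping on until the force rises.

```bash
for i in 1; do
echo '[[[0.6, 0, 0, 0, 0, 0]]]' | python3 -m jog | egrep 'ee|ft'
echo '[[[0.6, 0, 0, 0, 0, 0]]]' | python3 -m jog | egrep 'ee|ft'
echo '[[[0.6, 0, 0, 0, 0, 0]]]' | python3 -m jog | egrep 'ee|ft'; done
```

```text
ee_pos: [452.6, 25.4, 25.7]
ft_force: [-0.4, -1.9, 1.2]
ee_pos: [452.5, 25.8, 25.7]
ft_force: [-0.5, -8.7, 1.9]
ee_pos: [452.5, 26.0, 25.7]
ft_force: [-0.5, -12.5, 3.0]
```

That is contact, at 12 N and well under 40 N. I'll back away and lift clear, then check.

```bash
echo '[[[0, 0, 0, 0, 0, 0], [-3, 0, 0, 0, 0, 0], [-10, 0, 0, 0, 0, 0], [-25, 0, 0, 0, 0, 0], [-40, 0, 0, 0, 0, 0]]]' | python3 -m jog | egrep 'ee|ft'
echo '[[[-40, 0, 0, 0, 0, 0], [-20, 0, -30, 0, 0, 0], [-40, 0, -35, 0, 0, 0], [-40, 0, -35, 0, 0, 0], [-40, 0, -30, 0, 0, 0]]]' | python3 -m jog | egrep 'ee|ft'
echo '[[[-40, 0, 0, 0, 0, 0], [-40, 0, 0, 0, 0, 0], [-20, 0, 0, 0, 0, 0], [0, 0, 0, 0, 0, 0], [0, 0, 0, 0, 0, 0]]]' | python3 -m jog | egrep 'ee|ft'
python3 - <<'E'
from h import *
b=snap('top','t10');a=snap('scene','s10')
B=cv2.imread('pics/t10.png')[195:265,195:375];A=cv2.imread('pics/s10.png')[160:280,190:350]
cv2.imwrite('pics/c10.png',np.vstack([cv2.resize(B,(720,280),interpolation=2),cv2.resize(A,(720,540),interpolation=2)[:310]]))
E
```

```text
ee_pos: [449.5, -50.8, 25.7]
ft_force: [0.0, -1.0, 0.7]
ee_pos: [442.2, -208.9, 137.0]
ft_force: [1.4, -0.1, -0.3]
ee_pos: [438.1, -308.0, 135.2]
ft_force: [-0.4, 1.2, -0.1]
```

View pics/c10.png

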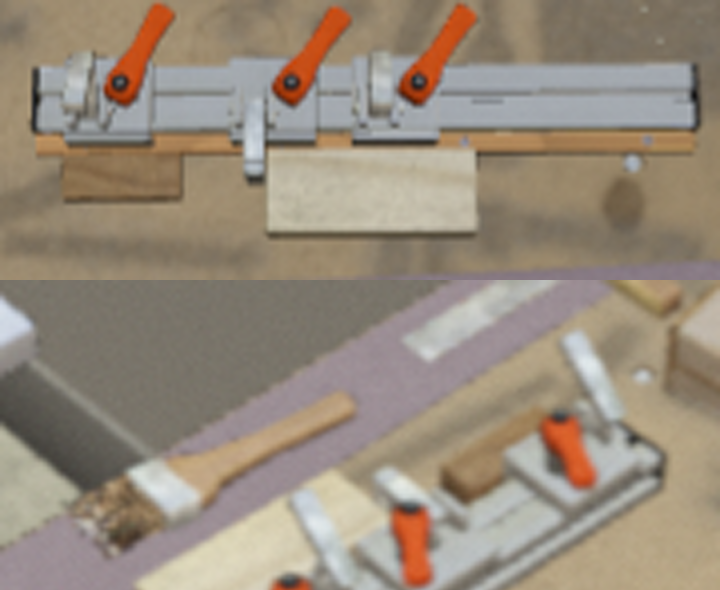

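The top panel shows the pine squarely along the strip with its end at col 267, against the stop's edge at col 263. I'll check that apparent 1-pixel gap by numbers.

Run:
```python
from h import *
b=load('t10')
for v in(233,234,235,236,237): print(v,[b['img'][v,u].mean().round().astype(int) for u in range(252,270)])
C=cloud(b)
print([ (u,C[235,u].round(0).tolist()) for u in range(255,266)])
# edges: pine leading top edge
for z,u in((38,261.2),): print(plane(b,u,236,z),plane(b,u,250,z))
# pine corners & other image
p0=load('t0')['img'].astype(int)
d=np.abs(b['img'].astype(int)-p0).sum(2)
m=(d>90).astype(np.uint8); m[300:]=0
n,_,s,c=cv2.connectedComponentsWithStats(m[110:300,140:480]); print([x.tolist() for x in s[1:] if x[4]>6])
print('pred edge of pine at lead y=181:',proj(b,[474,181,38]),'finger right face z38 & z52',proj(b,[474,181,52]))
```

```text
233 [np.int64(97), np.int64(95), np.int64(94), np.int64(117), np.int64(188), np.int64(218), np.int64(210), np.int64(202), np.int64(190), np.int64(114), np.int64(176), np.int64(179), np.int64(178), np.int64(176), np.int64(174), np.int64(174), np.int64(175), np.int64(172)]
234 [np.int64(135), np.int64(140), np.int64(136), np.int64(141), np.int64(171), np.int64(192), np.int64(190), np.int64(183), np.int64(171), np.int64(117), np.int64(170), np.int64(170), np.int64(168), np.int64(165), np.int64(164), np.int64(166), np.int64(167), np.int64(164)]
235 [np.int64(137), np.int64(138), np.int64(137), np.int64(138), np.int64(144), np.int64(156), np.int64(155), np.int64(151), np.int64(138), np.int64(119), np.int64(170), np.int64(169), np.int64(167), np.int64(166), np.int64(166), np.int64(168), np.int64(168), np.int64(167)]
236 [np.int64(136), np.int64(136), np.int64(138), np.int64(142), np.int64(168), np.int64(185), np.int64(186), np.int64(183), np.int64(164), np.int64(121), np.int64(172), np.int64(174), np.int64(171), np.int64(172), np.int64(172), np.int64(173), np.int64(173), np.int64(175)]
237
[... 255 characters left out ...]
, np.int64(180)]
[(255, [485.0, 199.0, -1.0]), (256, [477.0, 194.0, 53.0]), (257, [476.0, 191.0, 56.0]), (258, [476.0, 188.0, 56.0]), (259, [476.0, 186.0, 54.0]), (260, [476.0, 183.0, 54.0]), (261, [484.0, 182.0, 1.0]), (262, [478.0, 178.0, 41.0]), (263, [478.0, 175.0, 36.0]), (264, [478.0, 172.0, 38.0]), (265, [478.0, 170.0, 36.0])]
[475.36605917 180.17177672  38.        ] [436.75883198 181.69790346  38.        ]
[[308, 80, 32, 78, 1686], [115, 109, 7, 16, 76], [122, 122, 35, 23, 736], [174, 122, 35, 22, 719], [116, 126, 5, 2, 8], [116, 129, 5, 2, 9], [299, 166, 41, 24, 505]]
pred edge of pine at lead y=181: [260.91875977 236.50520879] finger right face z38 & z52 [260.72898651 235.76314997]
```

```bash
python3 - <<'E'
from h import *
for f in('t9','t10'):
    b=load(f)
    print(f,[[int(b['img'][v,u].mean()) for u in range(258,265)] for v in (233,234,235,236,237)],[int(b['img'][245,u].mean()) for u in range(258,265)])
E
python3 go.py 440 107 190
```

```text
t9 [[186, 179, 166, 87, 154, 158, 156], [168, 161, 150, 93, 149, 149, 148], [136, 132, 117, 95, 149, 149, 146], [163, 160, 143, 96, 151, 153, 151], [159, 153, 134, 95, 157, 159, 156]] [116, 114, 111, 112, 161, 165, 163]
t10 [[210, 201, 190, 114, 176, 179, 178], [189, 183, 171, 117, 170, 170, 168], [154, 150, 137, 118, 170, 168, 166], [185, 182, 163, 120, 172, 174, 171], [180, 175, 155, 123, 178, 179, 175]] [135, 131, 130, 141, 182, 185, 183]
t 12.0 pos [ 438.2 -306.2  135.1] F [0.  0.5 0.8] tool delta [413.  -15.2 -54.4]
rot delta [-0.001 -0.001  0.001]
```

```bash
echo '[[[30, -1, -20, 0, 0, 0], [38, -1, -15, 0, 0, 0], [38, -1, -15, 0, 0, 0], [38, -1, -4, 0, 0, 0], [38, -1, 0, 0, 0, 0]]]' | python3 -m jog |grep ee
echo '[[[40, -2, 0, 0, 0, 0], [40, -2, 0, 0, 0, 0], [40, -2, 0, 0, 0, 0], [40, -2, 0, 0, 0, 0], [40, -2, 0, 0, 0, 0]]]' | python3 -m jog |grep ee
echo '[[[30, 0, 0, 0, 0, 0], [0, 0, 0, 0, 0, 0], [0, 0, 0, 0, 0, 0]]]' | python3 -m jog |grep ee
python3 - <<'E'
from h import *
b=snap('wrist','w11'); u,v=proj(b,[475,181,38]);print(u,v,-b['R'].T@b['t'])
u,v=int(u),int(v);B=cv2.imread('pics/w11.png')[max(v-45,0):v+45,u-60:u+60]
cv2.imwrite('pics/c11.png',cv2.resize(B,None,fx=6,fy=6,interpolation=2))
C=cloud(b)
for x in(470,474,477):
  for y in (178,180,181,182,183,185,188):
    p=proj(b,[x,y,38]).round().astype(int); print(x,y,C[p[1],p[0]].round(1),b['img'][p[1],p[0]].mean().round())
E
```

```text
ee_pos: [441.2, -122.4, 190.7]
ee_pos: [437.8, 78.1, 189.5]
ee_pos: [439.5, 107.3, 189.3]
316.1309309711705 123.58652609098424 [442.19844177 183.01167156 351.78314475]
470 178 [469.8 177.9  38.7] 206.0
470 180 [469.9 179.8  37.9] 210.0
470 181 [469.9 180.8  38.5] 193.0
470 182 [468.3 181.8  56.2] 188.0
470 183 [468.2 182.7  57.3] 201.0
470 185 [468.2 184.5  58.1] 214.0
470 188 [468.2 188.1  58.6] 218.0
474 178 [473.7 177.8  39.1] 211.0
474 180 [473.9 179.7  37.4] 206.0
474 181 [473.9 180.6  37.9] 189.0
474 182 [471.9 181.7  57.9] 185.0
474 183 [472.  182.6  56.3] 199.0
474 185 [472.  185.3  57.1] 213.0
474 188 [471.9 188.   58.2] 216.0
477 178 [476.6 177.7  40.1] 201.0
477 180 [476.8 179.6  38.9] 196.0
477 181 [477.  180.5  36.4] 184.0
477 182 [474.7 182.5  57.9] 190.0
477 183 [474.7 183.4  57.8] 198.0
477 185 [474.7 185.2  57.6] 204.0
477 188 [474.6 187.9  58.9] 209.0
```

View pics/c11.png

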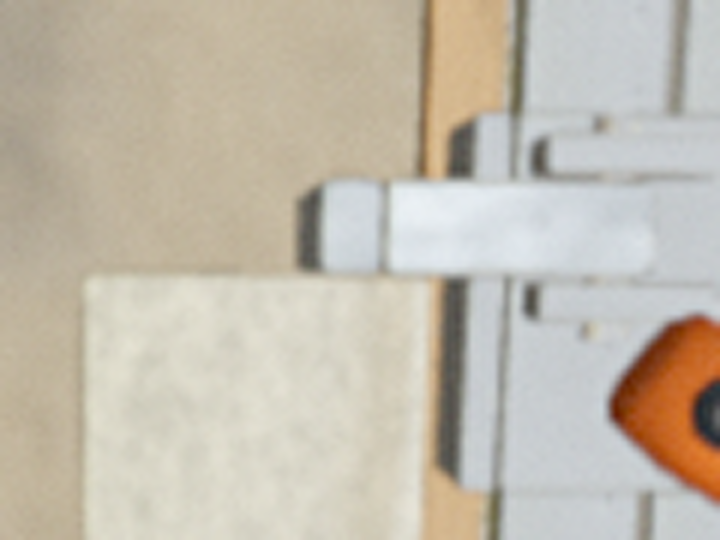

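The close view from directly above shows no gap. The pine's end edge (row 272) lies square against the finger's face (row 272) and along the strip. The robot is clear of everything.

```bash
python3 -c "
from workcell import ticket
print(ticket.close_job())"
```

```text
the job is handed in; nothing more can be done
None
```

The job is handed in: the middle stop is down, the other two are still up and the levers untouched. The pine rests squarely against the stop, with about 12 N at contact, but while tipping the finger my fingertips briefly pressed down on it with about 55 N; comparing pictures from before and after showed no shift of its carriage.

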